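Seal the dry box lid corner by corner

ROBOT

A 6-joint arm with a two-finger parallel gripper is mounted at the origin on a cart in front of the work surface, level with it; the furniture and walls round the work are solid. World frame = base frame: x ahead of the robot, y to its left, z up, the work surface at z = 0. Lengths are in mm, angles in rad, forces in N, time in s.
With the tool pointing down it reaches from about 300 to 775 mm from the base axis. Payload 14.6 kg.
Tool frame: the origin (TCP) lies midway between the tips of the shut fingers; the grasp point (between the pads) lies 19 mm behind it; z points along the fingers, y is the line along which they close (so a half turn about z gives the same grasp; the last joint's range is limited). The gripper opens to 94 mm and grips with 3 to 60 N. Pads are 16 mm wide; open, the fingers measure 119 mm over their backs; the gripper's body (75 mm by 177 mm) begins 78 mm behind the grasp point.
Start: joints at [1.233, 0.3, 1.521, -0, 1.321, -0.067], TCP at [147.124, 529.947, 205.446] pointing down, gripper open.
Joint ranges: [-3.03, 3.03], [-0.79, 2.21], [0.23, 2.52], [-1.04, 4.18], [0, 3.07], [-2.55, 2.55]. Speed limits (rad/s): [2.22, 2.22, 2.57, 3.14, 3.14, 3.14].

INTERFACE

Orientations are given as [roll, pitch, yaw] about the fixed x, y, z axes, in that order (R = Rz(yaw) Ry(pitch) Rx(roll)).
In Python, from cell import * gives the robot as it stands. The module is installed in compiled form; this text tells all that it offers.
- The arm moves only by the tool servo_tool, never from a script. Its argument "motion" is a list of rows, each an object of numbers: "wx", "wy", "wz": the turn, a rotation vector about the tool's x, y, z in units of 2 rad (1.0 is 2 rad); "dx", "dy", "dz": the shift along the tool's x, y, z in units of 10 cm (1.0 is 10 cm); "fingers": the closure, from -1 (fully open) to 1 (shut). In form: [{"wx": .., "wy": .., "wz": .., "dx": .., "dy": .., "dz": .., "fingers": ..}, ...]. A call has 1 to 10 rows; each row is the pose to reach, as a shift and turn from the pose commanded when the call began, along the tool's axes at that moment; what a row does not reach only later rows make up. A row lasts 1/10 s, in which the tool goes at most 50 mm and 8.59 degrees, less where a joint would pass 70% of its speed; a pose out of reach is approached as far as the arm can. A call with a number of a shift or a turn outside -1 to 1 is refused whole. A call with a gripper value outside its range is refused whole. The fingers move at their own pace and stop on an object; "newtons" is the grip in N (left out, the last holds). Time passes only in rows, so rows that repeat a pose let the fingers close. It gives the time, the measured TCP pose, the force, the opening and the grip force at its end, in the units of the state.
- read_state(): the state, without advancing time (a new reading comes with each control period).
- camera(name): name is "side" or "top"; returns a dict with "image" (480x640x3 uint8, red, green, blue), "fx", "fy", "cx", "cy" (pixels), "k1" (the pictures are not rectified: a ray, as slopes to the right and down, at radius r is drawn at 1 + k1 r^2 times it, then the intrinsics apply), "R" (3x3) and "t" (3): a world point X has camera coordinates R X + t. Camera axes: x right, y down, z forward; pixel columns grow to the right and rows downward; lengths in mm; the calibration is good to about 2 mm. A picture is of the moment at which its call begins. There is no depth.
- sign_off(): hands the job in; it is judged then, once.
Trained networks look in a picture, given as the dict that the camera call returned (one of the last four; its "shot" number tells which), for a name from the list of things; names that differ only in an ending like _2 or _b are one class to them, and where a whole thing is asked for, a point or a joint stands for the part that bears it (a point fixed in the world has none). Each returns a list of dicts, best first, with "conf" (0 to 1); they miss things now and then, are a little off and sometimes report something else, mostly with a low value. They report only what shows in the picture. A call takes as long as a camera call.
- spot_in(query, picture): "location" ([column, row] in pixels, amid what is visible of it).
- trace(query, picture): "pixels" (480x640 bool, what is visible of it) and "location" ([column, row] in pixels, amid what is visible of it).
The state is a dict: "clock": time; "joints": joint angles; "qd": joint speeds; "effort": joint torques, N m; "eef_pos": TCP position; "eef_rot": TCP orientation; "wrist_force": force on the tool from outside, world axes, zero at the start; "moment": the same for the moment, N m; "finger_gap": finger opening in mm; "finger_force": force on a finger pad.
Only numpy, scipy, OpenCV 4.12 (cv2) and the standard library are available. Lean on these libraries where they do the work, as an engineer would, in place of code of your own. Each camera call takes 0.05 s, during which the arm holds its last target. There are 200 camera calls.

TASK

Set the loose metal lid on the open dry box with its lip inside the opening, laying it down on the four raised rubber corner pads without forcing them down. Then let go of the lid and press it down by its corners, one corner at a time, until all four pads are fully squashed and the lid lies flat and sealed on the gasket.

Things in the scene. Friction and masses are not known exactly. Their poses are not given: they have to be found in the camera images.
- box: Grey painted open box, fixed to the bench, a bearing inside. Origin: centre of its underside; z up, x along its long side. Top flange 150 (x) by 120 (y) mm, 60 mm high; opening 118 by 88 mm. A rubber gasket bead on the flange rises to 63 mm; at each flange corner a 15 mm square rubber pad, centred 67 mm (x) and 52 mm (y) from the middle, stands up to 70 mm, 7 mm above the bead.
- seat (a point): Point at the middle of the opening, 63 mm above the bench, level with the top of the gasket bead, on which the sealed lid's plate lies. Axes as the box.
- lid: Loose bare steel lid, about 0.4 kg, lip down. Origin: centre of its lip's underside; x along its long side. Lip 108 (x) by 78 (y) mm, z 0 to 12 mm; plate 150 by 120 mm, z 12 to 19 mm; black bridge handle along x, 80 by 16 mm, its bar z 40 to 50 mm, legs at x = +-34 mm, grasped across y. Origin 58 mm above the bench when on the raised pads, 51 mm when sealed. Fits either way round.
- corner_fl (a point): Point under the lid's plate at its corner -x, +y (67 and 52 mm from the middle, 12 mm above the lid's origin), which comes over a pad; the place to push is on the plate's top, 7 mm above this point.
- corner_fr (a point): the same at the lid's corner -x, -y
- corner_br (a point): the same at the lid's corner +x, -y
- corner_bl (a point): the same at the lid's corner +x, +y
- pad_a (a joint): Rubber pad at the box's corner -x, +y: how far it is pressed down (0 at the start, 0.007 m is fully down, level with the bead). Yields at about 8 N (all four at once: over 30 N), stays where pushed, no spring; carries the lid's weight. As one corner of the lid goes down the far one may lift off its pad; with all four pads down it lies flat.
- pad_b (a joint): Rubber pad at the box's corner -x, -y: how far it is pressed down (0 at the start, 0.007 m is fully down, level with the bead). Yields at about 8 N (all four at once: over 30 N), stays where pushed, no spring; carries the lid's weight. As one corner of the lid goes down the far one may lift off its pad; with all four pads down it lies flat.
- pad_c (a joint): Rubber pad at the box's corner +x, -y: how far it is pressed down (0 at the start, 0.007 m is fully down, level with the bead). Yields at about 8 N (all four at once: over 30 N), stays where pushed, no spring; carries the lid's weight. As one corner of the lid goes down the far one may lift off its pad; with all four pads down it lies flat.
- pad_d (a joint): Rubber pad at the box's corner +x, +y: how far it is pressed down (0 at the start, 0.007 m is fully down, level with the bead). Yields at about 8 N (all four at once: over 30 N), stays where pushed, no spring; carries the lid's weight. As one corner of the lid goes down the far one may lift off its pad; with all four pads down it lies flat.

How it is judged (in metres and radians):
On the way, in this order (a step that is already met when the one before it is completed fails the run):
1. the lid lies on the raised pads, its lip in the opening, and the gripper is off it (horizontal distance between lid and seat below 0.009 m and angle between the x axis of lid and the x axis of box, either way round below 0.15 rad and z of lid in the frame of seat below -0.002 m and angle between lid's own z axis and vertical below 0.06 rad and contact force between the fingers and lid below 0.1 N and linear speed of lid below 0.02 m/s), for 0.2 s.
2. a first pad is pressed down at least 5 of its 7 mm ((value of joint pad_a above 0.005 m or value of joint pad_b above 0.005 m or value of joint pad_c above 0.005 m or value of joint pad_d above 0.005 m)), for 0.2 s.
3. a second pad is also pressed down at least 5 of its 7 mm ((value of joint each of pad_a, pad_b above 0.005 m or value of joint each of pad_a, pad_c above 0.005 m or value of joint each of pad_a, pad_d above 0.005 m or value of joint each of pad_b, pad_c above 0.005 m or value of joint each of pad_b, pad_d above 0.005 m or value of joint each of pad_c, pad_d above 0.005 m)), for 0.2 s.
4. a third pad is also pressed down at least 5 of its 7 mm ((value of joint each of pad_a, pad_b, pad_c above 0.005 m or value of joint each of pad_a, pad_b, pad_d above 0.005 m or value of joint each of pad_a, pad_c, pad_d above 0.005 m or value of joint each of pad_b, pad_c, pad_d above 0.005 m)), for 0.2 s.
5. the last pad is also pressed down at least 5 of its 7 mm (value of joint each of pad_a, pad_b, pad_c, pad_d above 0.005 m), for 0.2 s.
At the end, for the whole second after the job is handed in: The lid lies at rest on the box, centred within 9 mm and square to it within 0.15 rad, all four pads pressed down by 5 mm or more, and each corner of its plate within 2 mm of the gasket bead; the gripper is off it (horizontal distance between lid and seat below 0.009 m and angle between the x axis of lid and the x axis of box, either way round below 0.15 rad and z of each of corner_fl, corner_fr, corner_br, corner_bl in the frame of seat below 0.002 m and value of joint each of pad_a, pad_b, pad_c, pad_d above 0.005 m and linear speed of lid below 0.01 m/s); the robot touches nothing.
It also fails if it takes over 54 s, if anything falls off the work surface, if the arm or the gripper's body presses on something with over 40 N, if the wrist force passes 120 N, or if a joint passes its speed limit or range.

## Working session

There is one attempt and no reset: what is moved stays moved. The work goes in short steps, Python scripts to look and compute and a tool call to move; the robot and the scene stay as the last step left them, time stands still between calls to the robot, and variables do not carry over. Pictures are saved under pics/ and viewed, at most 10 in all, crops included, and the job is handed in when it is done.

Besides the shell and the picture viewer there is one more tool, called as name(argument=value, ...), one argument or row to a line, values as JSON. servo_tool: Moves the arm, as the interface text tells. Its arguments: {"type":"object","properties":{"motion":{"type":"array","items":{"type":"object","properties":{"wx":{"type":"number"},"wy":{"type":"number"},"wz":{"type":"number"},"dx":{"type":"number"},"dy":{"type":"number"},"dz":{"type":"number"},"fingers":{"type":"number"}}}},"newtons":{"type":"number"}},"required":["motion"]}

```bash
mkdir -p pics; cat > h.py <<'E'
from cell import *
import numpy as np, cv2
from scipy.optimize import least_squares
def proj(c,X):
    p=np.asarray(X,float)@np.array(c["R"]).T+np.array(c["t"]); s=p[:,:2]/p[:,2:]
    s=s*(1+c["k1"]*(s**2).sum(1,keepdims=True))
    return s*[c["fx"],c["fy"]]+[c["cx"],c["cy"]]
def ray(c,uv,z):
    s0=(np.array(uv,float)-[c["cx"],c["cy"]])/[c["fx"],c["fy"]]; s=s0.copy()
    for _ in range(20): s=s0/(1+c["k1"]*(s@s))
    R=np.array(c["R"]);d=R.T@np.r_[s,1];o=-R.T@np.array(c["t"])
    return o+d*(z-o[2])/d[2]
def save(c,n): cv2.imwrite(f"pics/{n}.png",c["image"][:,:,::-1])
E
python3 - <<'E'
from h import *
for n in("top","side"):
    c=camera(n);save(c,n+"0")
    for q in("box","lid","pad_a","corner_fl"):
        for d in trace(q,c)[:5]:
            m=d["pixels"].astype(np.uint8);print(n,q,round(d["conf"],2),np.round(d["location"]),m.sum(),cv2.minAreaRect(cv2.findNonZero(m)), [np.round(ray(c,d["location"],z)) for z in (19,63)])
    print(n,-np.array(c["R"]).T@c["t"])
s=read_state();print(s)
E
```

```text
top box 0.86 [259. 252.] 4672 ((259.0089111328125, 254.2497100830078), (80.87700653076172, 62.46017074584961), 87.95458984375) [array([480., 377.,  19.]), array([474., 372.,  63.])]
top lid 0.64 [348. 260.] 4110 ((348.0880126953125, 260.0867919921875), (72.39013671875, 58.29779815673828), 81.46923065185547) [array([470., 190.,  19.]), array([464., 194.,  63.])]
top pad_a 0.63 [285. 282.] 63 ((287.0, 283.5), (7.0, 8.0), 90.0) [array([421., 320.,  19.]), array([417., 317.,  63.])]
top pad_a 0.47 [233. 284.] 65 ((233.0, 285.5), (7.0, 8.0), 90.0) [array([413., 426.,  19.]), array([410., 418.,  63.])]
top pad_a 0.39 [283. 217.] 60 ((284.0, 217.0), (8.0, 6.0), 90.0) [array([558., 329.,  19.]), array([548., 326.,  63.])]
top corner_fl 0.59 [349. 260.] 4098 ((348.3431396484375, 260.2764892578125), (71.593505859375, 58.2921142578125), 82.69424438476562) [array([469., 188.,  19.]), array([463., 192.,  63.])]
top [348.05132205 271.28477147 925.38463174]
side box 0.67 [311. 291.] 10479 ((307.9697570800781, 285.998779296875), (127.431396484375, 94.69042205810547), 2.3137223720550537) [array([479.
[... 713 characters left out ...]

{'clock': 0.5, 'joints': array([ 1.23342982e+00,  2.99916139e-01,  1.52103644e+00, -1.60316361e-06,
        1.32069122e+00, -6.66036260e-02]), 'qd': array([ 4.72365865e-05, -1.13942491e-03,  4.32598972e-04,  8.66672692e-04,
        6.15327081e-04, -1.25256944e-03]), 'effort': array([-3.07286109e-04, -5.31357050e+01, -3.52731550e+01,  7.07801082e-02,
        2.15262483e-02, -2.11311698e-05]), 'eef_pos': array([147.10415033, 529.93872876, 205.42129275]), 'eef_rot': array([-3.14154151e+00, -1.85470606e-06,  2.87083017e+00]), 'wrist_force': array([0.50755039, 0.01716372, 0.21021104]), 'moment': array([ 0.03688365, -0.01589752, -0.00089529]), 'finger_force': 0.0, 'finger_gap': 93.88323280050031}
```

```bash
python3 - <<'E'
import cv2,numpy as np
a=cv2.imread("pics/top0.png")[190:320,210:400];b=cv2.imread("pics/side0.png")[180:370,210:440]
a=cv2.resize(a,(800,547),interpolation=2);b=cv2.resize(b,(720,595),interpolation=2)
cv2.imwrite("pics/a.png",a);cv2.imwrite("pics/b.png",b)
E
```

```text
(no output)
```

View pics/a.png

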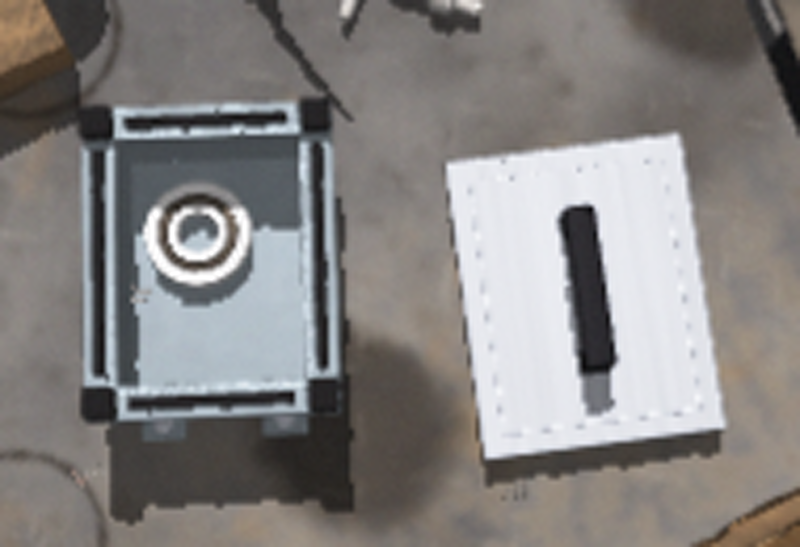

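View pics/b.png

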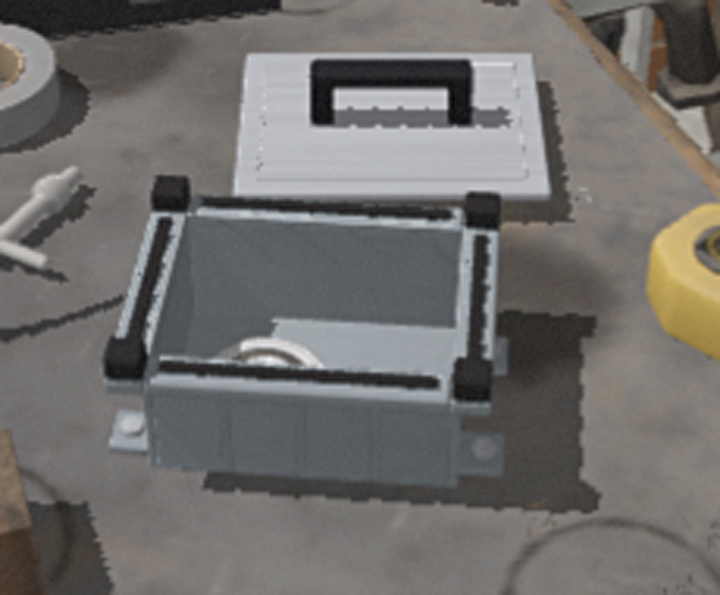

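```bash
python3 - <<'E'
from h import *
T=camera("top");S=camera("side")
f=lambda p,k,o:np.array(p)/k+o-0.5
tp=lambda p:f(p,4.21,[210,190.]); sp=lambda p:f(p,3.13,[210,180.])
def fit(L,tops,sides,name,fz):
    L=np.array(L,float)
    def P(v):
        c,s=np.cos(v[2]),np.sin(v[2]);return L@np.array([[c,-s,0],[s,c,0],[0,0,1]]).T+[v[0],v[1],v[3] if len(v)>3 else 0]
    for w in ("both","top","side"):
      for n in ((3,4) if w=="both" else (3,)):
        r=least_squares(lambda v:np.r_[(proj(T,P(v))-tops).ravel()*(w!="side"),(proj(S,P(v))-sides).ravel()*(w!="top")],[470,300,0,0][:n])
        print(name,w,np.round(r.x,3),np.round(r.fun,1))
o=[(1,1),(1,-1),(-1,1),(-1,-1)]
fit([(67*a,52*b,70) for a,b in o],tp([(97,121),(316,113),(98,403),(325,393)]),sp([(125,350),(170,183),(473,370),(484,202)]),"box",0)
fit([(75*a,60*b,19) for a,b in o],tp([(447,162),(680,133),(485,458),(723,428)]),sp([(236,189),(245,54),(548,188),(532,54)]),"lid",0)
E
```

```text
box both [4.78088e+02 3.70223e+02 7.10000e-02] [-0.3 -0.9 -0.1 -0.8  0.1 -0.5 -0.2 -0.3  0.3 -0.5  0.6  0.5  0.5 -0.
  0.3 -0.1]
box both [ 4.78135e+02  3.70058e+02  7.10000e-02 -3.16000e-01] [-0.2 -0.8  0.  -0.8  0.2 -0.5 -0.1 -0.3  0.3 -0.4  0.6  0.7  0.5  0.1
  0.2 -0. ]
box top [4.76873e+02 3.69902e+02 7.00000e-02] [-0.2 -0.3  0.1 -0.2  0.2  0.1 -0.1  0.3  0.  -0.   0.   0.   0.  -0.
  0.  -0. ]
box side [4.78567e+02 3.70378e+02 7.10000e-02] [-0.  -0.  -0.  -0.  -0.  -0.  -0.  -0.  -0.1 -0.4  0.2  0.6  0.1  0.
 -0.1 -0.1]
lid both [4.72914e+02 1.88866e+02 1.58000e-01] [-0.3 -0.8  0.3 -0.8  0.1 -0.2  1.  -0.6 -0.8  1.1  0.5 -0.7  1.4  1.4
  0.6 -0.7]
lid both [4.72853e+02 1.89145e+02 1.58000e-01 4.80000e-01] [-0.4 -0.9  0.2 -0.9 -0.  -0.2  0.9 -0.6 -0.8  1.   0.5 -0.8  1.4  1.3
  0.7 -0.8]
lid top [4.71589e+02 1.89466e+02 1.53000e-01] [-0.4 -0.4  0.2 -0.1 -0.4  0.3  0.6  0.2 -0.   0.   0.  -0.   0.   0.
  0.  -0. ]
lid side [4.73744e+02 1.87767e+02 1.62000e-01] [ 0.  -0.   0.  -0.   0.  -0.   0.  -0.  -1.   0.7  0.  -1.   1.   0.8
 -0.  -1.2]
```

servo_tool(
  motion=[
    {"dx": -0.3,"dy": -0.2,"wz": -0.05,"fingers": -1},
    {"dx": -0.7,"dy": -0.4,"wz": -0.1,"fingers": -1},
    {"dx": -1,"dy": -0.6,"wz": -0.1353,"fingers": -1},
  ],
  newtons=40,
)

```text
schema error: expected keys wx, wy, wz, dx, dy, dz, fingers
```

servo_tool(
  motion=[
    {"dx": -0.3,"dy": -0.3,"fingers": -1},
    {"dx": -0.65,"dy": -0.65,"fingers": -1},
    {"dx": -1,"dy": -1,"fingers": -1},
  ],
)

```text
schema error: expected keys wx, wy, wz, dx, dy, dz, fingers
```

servo_tool(
  motion=[
    {"dx": -0.3,"dy": -0.3,"fingers": -1},
    {"dx": -0.65,"dy": -0.65,"fingers": -1},
    {"dx": -1,"dy": -1,"fingers": -1},
    {"dx": -1,"dy": -1,"fingers": -1},
    {"dx": -1,"dy": -1,"fingers": -1},
  ],
)

```text
schema error: expected keys wx, wy, wz, dx, dy, dz, fingers
```

servo_tool(
  motion=[
    {"dx": -0.3,"dy": -0.2,"dz": 0,"wx": 0,"wy": 0,"wz": -0.05,"fingers": -1},
    {"dx": -0.7,"dy": -0.4,"dz": 0,"wx": 0,"wy": 0,"wz": -0.1,"fingers": -1},
    {"dx": -1,"dy": -0.6,"dz": 0,"wx": 0,"wy": 0,"wz": -0.1353,"fingers": -1},
  ],
  newtons=40,
)

```text
clock: 0.9
eef_pos: [228.5, 444.2, 205.4]
eef_rot: [-3.142, 0.0, -3.138]
wrist_force: [0.6, 0.7, 0.7]
finger_gap: 94.0
finger_force: 0.0
```

servo_tool(
  motion=[
    {"dx": -0.3,"dy": -0.3,"dz": 0,"wx": 0,"wy": 0,"wz": 0,"fingers": -1},
    {"dx": -0.65,"dy": -0.65,"dz": 0,"wx": 0,"wy": 0,"wz": 0,"fingers": -1},
    {"dx": -1,"dy": -1,"dz": 0,"wx": 0,"wy": 0,"wz": 0,"fingers": -1},
  ],
)

```text
clock: 1.2
eef_pos: [328.4, 344.0, 205.7]
eef_rot: [3.141, 0.0, -3.141]
wrist_force: [0.1, 0.1, 0.7]
finger_gap: 94.0
finger_force: 0.0
```

servo_tool(
  motion=[
    {"dx": -0.3,"dy": -0.3,"dz": 0,"wx": 0,"wy": 0,"wz": 0,"fingers": -1},
    {"dx": -0.65,"dy": -0.65,"dz": 0,"wx": 0,"wy": 0,"wz": 0,"fingers": -1},
    {"dx": -1,"dy": -1,"dz": 0,"wx": 0,"wy": 0,"wz": 0,"fingers": -1},
    {"dx": -1,"dy": -1,"dz": 0,"wx": 0,"wy": 0,"wz": 0,"fingers": -1},
    {"dx": -1,"dy": -1,"dz": 0,"wx": 0,"wy": 0,"wz": 0,"fingers": -1},
  ],
)

```text
clock: 1.7
eef_pos: [427.7, 244.8, 205.3]
eef_rot: [3.142, -0.0, 3.139]
wrist_force: [0.4, 0.1, 0.3]
finger_gap: 94.1
finger_force: 0.0
```

servo_tool(
  motion=[
    {"dx": -0.25,"dy": -0.3,"dz": 0.1,"wx": 0,"wy": 0,"wz": -0.04,"fingers": -1},
    {"dx": -0.45,"dy": -0.56,"dz": 0.4,"wx": 0,"wy": 0,"wz": -0.078,"fingers": -1},
    {"dx": -0.45,"dy": -0.56,"dz": 0.7,"wx": 0,"wy": 0,"wz": -0.078,"fingers": -1},
    {"dx": -0.45,"dy": -0.56,"dz": 1,"wx": 0,"wy": 0,"wz": -0.078,"fingers": -1},
    {"dx": -0.45,"dy": -0.56,"dz": 1,"wx": 0,"wy": 0,"wz": -0.078,"fingers": -1},
    {"dx": -0.45,"dy": -0.56,"dz": 1,"wx": 0,"wy": 0,"wz": -0.078,"fingers": -1},
  ],
)

```text
clock: 2.3
eef_pos: [472.1, 190.4, 106.3]
eef_rot: [3.141, 0.0, -2.984]
wrist_force: [0.8, 0.7, 0.1]
finger_gap: 93.6
finger_force: 0.0
```

```bash
python3 - <<'E'
from h import *
import cv2
T=camera("top");S=camera("side")
a=cv2.resize(T["image"][190:320,290:410],(480,520),interpolation=2);b=cv2.resize(S["image"][100:260,260:340+60],(320*800//800,366),interpolation=2)
b=cv2.copyMakeBorder(b,0,520-366,0,0,0)
cv2.imwrite("pics/c.png",np.hstack([a,b])[:,:,::-1]);s=read_state();print(s["eef_pos"],s["eef_rot"])
E
```

```text
[472.85248786 190.2712648  107.26944746] [ 3.14116660e+00  2.50795773e-03 -2.98464945e+00]
```

View pics/c.png

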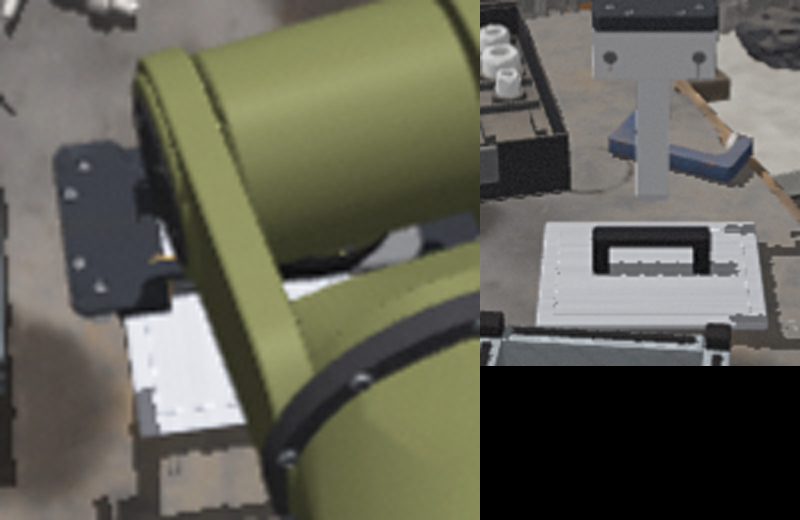

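servo_tool(
  motion=[
    {"dx": 0,"dy": 0,"dz": 0.25,"wx": 0,"wy": 0,"wz": 0,"fingers": -1},
    {"dx": 0,"dy": 0,"dz": 0.5,"wx": 0,"wy": 0,"wz": 0,"fingers": -1},
    {"dx": 0,"dy": 0,"dz": 0.68,"wx": 0,"wy": 0,"wz": 0,"fingers": -1},
    {"dx": 0,"dy": 0,"dz": 0.77,"wx": 0,"wy": 0,"wz": 0,"fingers": -1},
    {"dx": 0,"dy": 0,"dz": 0.77,"wx": 0,"wy": 0,"wz": 0,"fingers": -1},
    {"dx": 0,"dy": 0,"dz": 0.77,"wx": 0,"wy": 0,"wz": 0,"fingers": -1},
  ],
)

```text
clock: 3.0
eef_pos: [473.0, 189.7, 29.7]
eef_rot: [3.141, 0.002, -2.986]
wrist_force: [0.5, 0.2, -0.3]
finger_gap: 93.8
finger_force: 0.0
```

servo_tool(
  motion=[
    {"dx": 0,"dy": 0,"dz": 0,"wx": 0,"wy": 0,"wz": 0,"fingers": 0},
    {"dx": 0,"dy": 0,"dz": 0,"wx": 0,"wy": 0,"wz": 0,"fingers": 0.5},
    {"dx": 0,"dy": 0,"dz": 0,"wx": 0,"wy": 0,"wz": 0,"fingers": 1},
    {"dx": 0,"dy": 0,"dz": 0,"wx": 0,"wy": 0,"wz": 0,"fingers": 1},
    {"dx": 0,"dy": 0,"dz": 0,"wx": 0,"wy": 0,"wz": 0,"fingers": 1},
    {"dx": 0,"dy": 0,"dz": 0,"wx": 0,"wy": 0,"wz": 0,"fingers": 1},
    {"dx": 0,"dy": 0,"dz": 0,"wx": 0,"wy": 0,"wz": 0,"fingers": 1},
    {"dx": 0,"dy": 0,"dz": 0,"wx": 0,"wy": 0,"wz": 0,"fingers": 1},
  ],
)

```text
clock: 3.8
eef_pos: [472.4, 189.3, 28.4]
eef_rot: [-3.142, -0.0, -2.986]
wrist_force: [-0.2, -0.2, -0.4]
finger_gap: 33.4
finger_force: 0.0
```

servo_tool(
  motion=[
    {"dx": 0,"dy": 0,"dz": 0,"wx": 0,"wy": 0,"wz": 0,"fingers": 1},
    {"dx": 0,"dy": 0,"dz": 0,"wx": 0,"wy": 0,"wz": 0,"fingers": 1},
    {"dx": 0,"dy": 0,"dz": 0,"wx": 0,"wy": 0,"wz": 0,"fingers": 1},
    {"dx": 0,"dy": 0,"dz": 0,"wx": 0,"wy": 0,"wz": 0,"fingers": 1},
    {"dx": 0,"dy": 0,"dz": 0,"wx": 0,"wy": 0,"wz": 0,"fingers": 1},
    {"dx": 0,"dy": 0,"dz": 0,"wx": 0,"wy": 0,"wz": 0,"fingers": 1},
  ],
)

```text
clock: 4.4
eef_pos: [472.4, 189.3, 28.4]
eef_rot: [-3.142, -0.0, -2.986]
wrist_force: [1.0, -0.9, -0.2]
finger_gap: 15.8
finger_force: 40.0
```

servo_tool(
  motion=[
    {"dx": 0,"dy": 0,"dz": -0.1,"wx": 0,"wy": 0,"wz": 0,"fingers": 1},
    {"dx": 0,"dy": 0,"dz": -0.3,"wx": 0,"wy": 0,"wz": 0,"fingers": 1},
    {"dx": 0,"dy": 0,"dz": -0.6,"wx": 0,"wy": 0,"wz": 0,"fingers": 1},
    {"dx": 0,"dy": 0,"dz": -0.85,"wx": 0,"wy": 0,"wz": 0,"fingers": 1},
    {"dx": 0,"dy": 0,"dz": -1,"wx": 0,"wy": 0,"wz": 0,"fingers": 1},
    {"dx": 0,"dy": 0,"dz": -1,"wx": 0,"wy": 0,"wz": 0,"fingers": 1},
    {"dx": 0,"dy": 0,"dz": -1,"wx": 0,"wy": 0,"wz": 0,"fingers": 1},
  ],
)

```text
clock: 5.1
eef_pos: [472.0, 189.3, 128.1]
eef_rot: [-3.142, -0.0, -2.986]
wrist_force: [0.3, 0.1, -5.2]
finger_gap: 15.4
finger_force: 40.0
```

```bash
python3 - <<'E'
from h import *
T=camera("top");S=camera("side")
cv2.imwrite("pics/d.png",cv2.resize(S["image"][100:360,210:440][:,:,::-1],(531,600),interpolation=2));s=read_state();print(s["eef_pos"],s["eef_rot"],s["finger_gap"],s["wrist_force"])
E
```

```text
[471.79128253 189.15966928 127.3712822 ] [-3.14130419e+00 -1.89724026e-03 -2.98573615e+00] 15.452700562133941 [-0.31928365 -0.59669859 -3.37065257]
```

View pics/d.png

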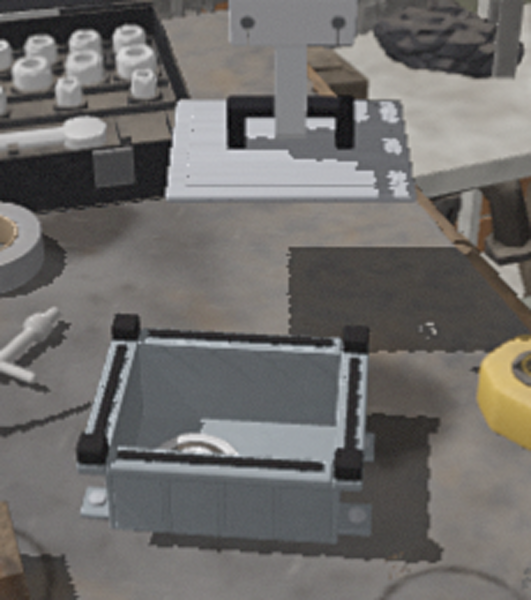

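servo_tool(
  motion=[
    {"dx": -0.03,"dy": 0.2,"dz": 0,"wx": 0,"wy": 0,"wz": 0,"fingers": 1},
    {"dx": -0.1,"dy": 0.55,"dz": 0,"wx": 0,"wy": 0,"wz": 0,"fingers": 1},
    {"dx": -0.17,"dy": 0.9,"dz": 0,"wx": 0,"wy": 0,"wz": 0,"fingers": 1},
  ],
)

```text
clock: 5.5
eef_pos: [474.9, 281.6, 127.5]
eef_rot: [-3.141, -0.002, -2.987]
wrist_force: [0.9, -0.2, -4.0]
finger_gap: 15.6
finger_force: 40.0
```

servo_tool(
  motion=[
    {"dx": -0.06,"dy": 0.35,"dz": 0,"wx": 0,"wy": 0,"wz": 0.02,"fingers": 1},
    {"dx": -0.12,"dy": 0.65,"dz": 0,"wx": 0,"wy": 0,"wz": 0.0435,"fingers": 1},
    {"dx": -0.165,"dy": 0.88,"dz": 0,"wx": 0,"wy": 0,"wz": 0.0435,"fingers": 1},
    {"dx": -0.165,"dy": 0.88,"dz": 0,"wx": 0,"wy": 0,"wz": 0.0435,"fingers": 1},
    {"dx": -0.165,"dy": 0.88,"dz": 0,"wx": 0,"wy": 0,"wz": 0.0435,"fingers": 1},
    {"dx": -0.165,"dy": 0.88,"dz": 0,"wx": 0,"wy": 0,"wz": 0.0435,"fingers": 1},
  ],
)

```text
clock: 6.1
eef_pos: [477.7, 369.6, 127.8]
eef_rot: [-3.141, -0.001, -3.073]
wrist_force: [0.2, -0.8, -3.4]
finger_gap: 15.4
finger_force: 40.0
```

```bash
python3 - <<'E'
from h import *
T=camera("top");S=camera("side")
P=lambda x,y,yaw,pts:np.array([[x+np.cos(yaw)*a-np.sin(yaw)*b,y+np.sin(yaw)*a+np.cos(yaw)*b,c] for a,b,c in pts])
o=[(1,1),(1,-1),(-1,-1),(-1,1)]
im=S["image"].copy();big=cv2.resize(im[130:370,200:440],(600,600),interpolation=2)
for pts,col in (([(75*a,60*b,119) for a,b in o],(255,0,0)),([(67*a,52*b,70) for a,b in o],(0,255,0))):
    q=(proj(S,P(478,370.2,.071,pts))+.5-[200,130])*2.5
    cv2.polylines(big,[q.astype(np.int32)],True,col,1)
cv2.imwrite("pics/e.png",big[:,:,::-1]);s=read_state();print(s["eef_pos"],s["eef_rot"],s["finger_gap"],s["wrist_force"])
E
```

```text
[477.97381929 369.59292522 128.30619064] [-3.14134916e+00 -3.28198907e-04 -3.07366724e+00] 15.596062897309503 [-1.09126831 -0.5063382  -3.47439127]
```

View pics/e.png

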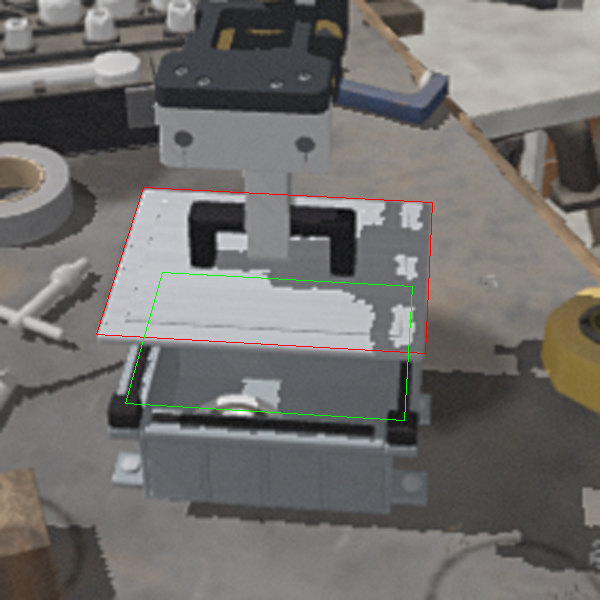

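servo_tool(
  motion=[
    {"dx": 0,"dy": 0,"dz": 0.1,"wx": 0,"wy": 0,"wz": 0,"fingers": 1},
    {"dx": 0,"dy": 0,"dz": 0.2,"wx": 0,"wy": 0,"wz": 0,"fingers": 1},
    {"dx": 0,"dy": 0,"dz": 0.29,"wx": 0,"wy": 0,"wz": 0,"fingers": 1},
    {"dx": 0,"dy": 0,"dz": 0.35,"wx": 0,"wy": 0,"wz": 0,"fingers": 1},
    {"dx": 0,"dy": 0,"dz": 0.39,"wx": 0,"wy": 0,"wz": 0,"fingers": 1},
    {"dx": 0,"dy": 0,"dz": 0.4,"wx": 0,"wy": 0,"wz": 0,"fingers": 1},
    {"dx": 0,"dy": 0,"dz": 0.4,"wx": 0,"wy": 0,"wz": 0,"fingers": 1},
    {"dx": 0,"dy": 0,"dz": 0.4,"wx": 0,"wy": 0,"wz": 0,"fingers": 1},
  ],
)

```text
clock: 7.0
eef_pos: [478.0, 370.5, 88.8]
eef_rot: [3.141, 0.001, -3.073]
wrist_force: [-0.3, -0.6, -3.8]
finger_gap: 15.4
finger_force: 40.0
```

servo_tool(
  motion=[
    {"dx": 0,"dy": 0,"dz": 0.01,"wx": 0,"wy": 0,"wz": 0,"fingers": 1},
    {"dx": 0,"dy": 0,"dz": 0.01,"wx": 0,"wy": 0,"wz": 0,"fingers": 1},
    {"dx": 0,"dy": 0,"dz": 0.01,"wx": 0,"wy": 0,"wz": 0,"fingers": 1},
  ],
)

```text
clock: 7.3
eef_pos: [477.9, 370.4, 87.5]
eef_rot: [3.142, 0.0, -3.073]
wrist_force: [-0.3, 0.2, -4.0]
finger_gap: 15.5
finger_force: 40.0
```

servo_tool(
  motion=[
    {"dx": 0,"dy": 0,"dz": 0.01,"wx": 0,"wy": 0,"wz": 0,"fingers": 1},
    {"dx": 0,"dy": 0,"dz": 0.01,"wx": 0,"wy": 0,"wz": 0,"fingers": 1},
    {"dx": 0,"dy": 0,"dz": 0.01,"wx": 0,"wy": 0,"wz": 0,"fingers": 1},
  ],
)

```text
clock: 7.6
eef_pos: [477.9, 370.4, 86.5]
eef_rot: [3.142, 0.0, -3.073]
wrist_force: [0.7, 0.9, -4.5]
finger_gap: 15.4
finger_force: 40.0
```

servo_tool(
  motion=[
    {"dx": 0,"dy": 0,"dz": 0.005,"wx": 0,"wy": 0,"wz": 0,"fingers": 1},
    {"dx": 0,"dy": 0,"dz": 0.005,"wx": 0,"wy": 0,"wz": 0,"fingers": 1},
    {"dx": 0,"dy": 0,"dz": 0.005,"wx": 0,"wy": 0,"wz": 0,"fingers": 1},
  ],
)

```text
clock: 7.9
eef_pos: [477.9, 370.4, 86.4]
eef_rot: [3.141, 0.0, -3.073]
wrist_force: [-3.5, -2.8, 6.3]
finger_gap: 15.7
finger_force: 40.0
```

servo_tool(
  motion=[
    {"dx": 0,"dy": 0,"dz": 0,"wx": 0,"wy": 0,"wz": 0,"fingers": 0},
    {"dx": 0,"dy": 0,"dz": 0,"wx": 0,"wy": 0,"wz": 0,"fingers": 0},
    {"dx": 0,"dy": 0,"dz": 0,"wx": 0,"wy": 0,"wz": 0,"fingers": 0},
    {"dx": 0,"dy": 0,"dz": 0,"wx": 0,"wy": 0,"wz": 0,"fingers": 0},
    {"dx": 0,"dy": 0,"dz": 0,"wx": 0,"wy": 0,"wz": 0,"fingers": 0},
    {"dx": 0,"dy": 0,"dz": 0,"wx": 0,"wy": 0,"wz": 0,"fingers": 0},
  ],
)

```text
clock: 8.5
eef_pos: [477.9, 370.4, 85.9]
eef_rot: [3.142, 0.0, -3.073]
wrist_force: [-0.2, 0.4, -0.1]
finger_gap: 46.9
finger_force: 0.0
```

servo_tool(
  motion=[
    {"dx": 0,"dy": 0,"dz": -0.15,"wx": 0,"wy": 0,"wz": 0,"fingers": 0},
    {"dx": 0,"dy": 0,"dz": -0.4,"wx": 0,"wy": 0,"wz": 0,"fingers": 0},
    {"dx": 0,"dy": 0,"dz": -0.6,"wx": 0,"wy": 0,"wz": 0,"fingers": 0},
    {"dx": 0,"dy": 0,"dz": -0.6,"wx": 0,"wy": 0,"wz": 0,"fingers": 1},
    {"dx": 0,"dy": 0,"dz": -0.6,"wx": 0,"wy": 0,"wz": 0,"fingers": 1},
  ],
)

```text
clock: 9.0
eef_pos: [477.8, 370.4, 146.2]
eef_rot: [3.141, 0.001, -3.073]
wrist_force: [-0.3, 0.5, -1.1]
finger_gap: 34.4
finger_force: 0.0
```

```bash
python3 - <<'E'
from h import *
T=camera("top");S=camera("side")
P=lambda x,y,yaw,pts:np.array([[x+np.cos(yaw)*a-np.sin(yaw)*b,y+np.sin(yaw)*a+np.cos(yaw)*b,c] for a,b,c in pts])
o=[(1,1),(1,-1),(-1,-1),(-1,1)]
im=S["image"].copy();big=cv2.resize(im[130:370,200:440],(600,600),interpolation=2)
for pts,col in (([(75*a,60*b,77) for a,b in o],(255,0,0)),):
    q=(proj(S,P(478,370.2,.071,pts))+.5-[200,130])*2.5
    cv2.polylines(big,[q.astype(np.int32)],True,col,1)
cv2.imwrite("pics/f.png",big[:,:,::-1]);s=read_state();print(s["eef_pos"],s["eef_rot"],s["finger_gap"],s["wrist_force"])
E
```

```text
[477.47292457 370.11435984 145.00822018] [-3.14082894e+00 -1.31039200e-03 -3.07278642e+00] 27.05598715765552 [ 0.77210151  0.06516367 -0.05589669]
```

View pics/f.png

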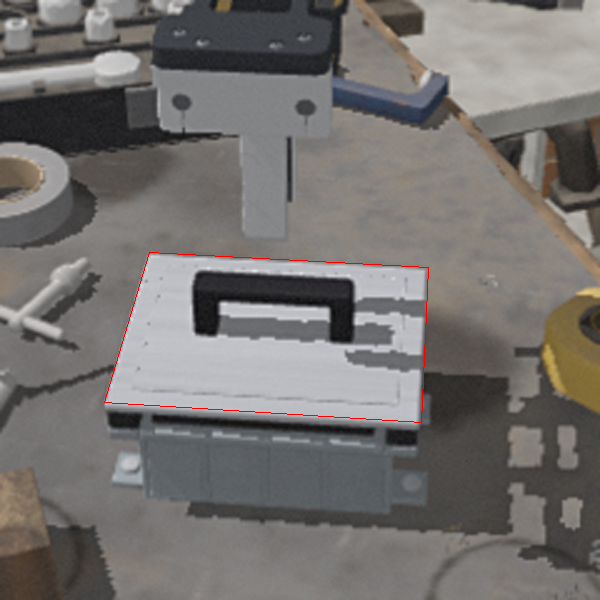

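servo_tool(
  motion=[
    {"dx": 0.3,"dy": 0.25,"dz": 0,"wx": 0,"wy": 0,"wz": 0,"fingers": 1},
    {"dx": 0.67,"dy": 0.52,"dz": 0,"wx": 0,"wy": 0,"wz": 0,"fingers": 1},
    {"dx": 0.67,"dy": 0.52,"dz": 0.15,"wx": 0,"wy": 0,"wz": 0,"fingers": 1},
    {"dx": 0.67,"dy": 0.52,"dz": 0.35,"wx": 0,"wy": 0,"wz": 0,"fingers": 1},
    {"dx": 0.67,"dy": 0.52,"dz": 0.52,"wx": 0,"wy": 0,"wz": 0,"fingers": 1},
    {"dx": 0.67,"dy": 0.52,"dz": 0.61,"wx": 0,"wy": 0,"wz": 0,"fingers": 1},
    {"dx": 0.67,"dy": 0.52,"dz": 0.65,"wx": 0,"wy": 0,"wz": 0,"fingers": 1},
    {"dx": 0.67,"dy": 0.52,"dz": 0.65,"wx": 0,"wy": 0,"wz": 0,"fingers": 1},
    {"dx": 0.67,"dy": 0.52,"dz": 0.65,"wx": 0,"wy": 0,"wz": 0,"fingers": 1},
  ],
  newtons=20,
)

```text
clock: 10.0
eef_pos: [407.7, 417.8, 81.6]
eef_rot: [3.141, 0.001, -3.073]
wrist_force: [-0.1, -0.2, 0.7]
finger_gap: 0.3
finger_force: 0.0
```

servo_tool(
  motion=[
    {"dx": 0,"dy": 0,"dz": 0.02,"wx": 0,"wy": 0,"wz": 0,"fingers": 1},
    {"dx": 0,"dy": 0,"dz": 0.04,"wx": 0,"wy": 0,"wz": 0,"fingers": 1},
    {"dx": 0,"dy": 0,"dz": 0.06,"wx": 0,"wy": 0,"wz": 0,"fingers": 1},
    {"dx": 0,"dy": 0,"dz": 0.08,"wx": 0,"wy": 0,"wz": 0,"fingers": 1},
    {"dx": 0,"dy": 0,"dz": 0.08,"wx": 0,"wy": 0,"wz": 0,"fingers": 1},
    {"dx": 0,"dy": 0,"dz": 0.08,"wx": 0,"wy": 0,"wz": 0,"fingers": 1},
  ],
)

```text
clock: 10.6
eef_pos: [407.5, 417.9, 73.5]
eef_rot: [3.141, 0.0, -3.073]
wrist_force: [-1.8, -0.8, 6.0]
finger_gap: 0.4
finger_force: 2.8
```

servo_tool(
  motion=[
    {"dx": 0,"dy": 0,"dz": 0.01,"wx": 0,"wy": 0,"wz": 0,"fingers": 1},
    {"dx": 0,"dy": 0,"dz": 0.02,"wx": 0,"wy": 0,"wz": 0,"fingers": 1},
    {"dx": 0,"dy": 0,"dz": 0.03,"wx": 0,"wy": 0,"wz": 0,"fingers": 1},
    {"dx": 0,"dy": 0,"dz": 0.03,"wx": 0,"wy": 0,"wz": 0,"fingers": 1},
    {"dx": 0,"dy": 0,"dz": 0.03,"wx": 0,"wy": 0,"wz": 0,"fingers": 1},
  ],
)

```text
clock: 11.1
eef_pos: [407.5, 418.1, 70.8]
eef_rot: [3.141, 0.001, -3.073]
wrist_force: [-3.0, -0.9, 8.8]
finger_gap: 0.5
finger_force: 4.2
```

servo_tool(
  motion=[
    {"dx": 0,"dy": 0,"dz": 0.01,"wx": 0,"wy": 0,"wz": 0,"fingers": 1},
    {"dx": 0,"dy": 0,"dz": 0.01,"wx": 0,"wy": 0,"wz": 0,"fingers": 1},
    {"dx": 0,"dy": 0,"dz": 0.01,"wx": 0,"wy": 0,"wz": 0,"fingers": 1},
  ],
)

```text
clock: 11.4
eef_pos: [407.5, 418.2, 69.9]
eef_rot: [3.14, 0.001, -3.073]
wrist_force: [-4.9, -0.8, 9.7]
finger_gap: 0.3
finger_force: 4.6
```

servo_tool(
  motion=[
    {"dx": 0,"dy": 0,"dz": 0.01,"wx": 0,"wy": 0,"wz": 0,"fingers": 1},
    {"dx": 0,"dy": 0,"dz": 0.01,"wx": 0,"wy": 0,"wz": 0,"fingers": 1},
    {"dx": 0,"dy": 0,"dz": 0.01,"wx": 0,"wy": 0,"wz": 0,"fingers": 1},
  ],
)

```text
clock: 11.7
eef_pos: [407.5, 418.2, 69.7]
eef_rot: [3.14, 0.001, -3.073]
wrist_force: [-6.7, -1.4, 17.1]
finger_gap: 0.8
finger_force: 8.4
```

servo_tool(
  motion=[
    {"dx": 0,"dy": 0,"dz": 0.01,"wx": 0,"wy": 0,"wz": 0,"fingers": 1},
    {"dx": 0,"dy": 0,"dz": 0.01,"wx": 0,"wy": 0,"wz": 0,"fingers": 1},
    {"dx": 0,"dy": 0,"dz": 0.01,"wx": 0,"wy": 0,"wz": 0,"fingers": 1},
  ],
)

```text
clock: 12.0
eef_pos: [407.6, 418.3, 69.4]
eef_rot: [3.14, 0.001, -3.073]
wrist_force: [-10.2, -5.6, 25.1]
finger_gap: 0.8
finger_force: 12.4
```

servo_tool(
  motion=[
    {"dx": 0,"dy": 0,"dz": -0.1,"wx": 0,"wy": 0,"wz": 0,"fingers": 1},
    {"dx": 0,"dy": 0,"dz": -0.3,"wx": 0,"wy": 0,"wz": 0,"fingers": 1},
    {"dx": 0,"dy": -0.1,"dz": -0.35,"wx": 0,"wy": 0,"wz": 0,"fingers": 1},
  ],
)

```text
clock: 12.3
eef_pos: [408.6, 408.5, 103.7]
eef_rot: [3.14, 0.002, -3.072]
wrist_force: [0.2, 0.2, 0.6]
finger_gap: 0.2
finger_force: 0.0
```

servo_tool(
  motion=[
    {"dx": 0,"dy": -0.3,"dz": 0,"wx": 0,"wy": 0,"wz": 0,"fingers": 1},
    {"dx": 0,"dy": -0.7,"dz": 0,"wx": 0,"wy": 0,"wz": 0,"fingers": 1},
    {"dx": 0,"dy": -0.94,"dz": 0,"wx": 0,"wy": 0,"wz": 0,"fingers": 1},
    {"dx": 0,"dy": -0.94,"dz": 0.08,"wx": 0,"wy": 0,"wz": 0,"fingers": 1},
    {"dx": 0,"dy": -0.94,"dz": 0.15,"wx": 0,"wy": 0,"wz": 0,"fingers": 1},
    {"dx": 0,"dy": -0.94,"dz": 0.2,"wx": 0,"wy": 0,"wz": 0,"fingers": 1},
    {"dx": 0,"dy": -0.94,"dz": 0.24,"wx": 0,"wy": 0,"wz": 0,"fingers": 1},
    {"dx": 0,"dy": -0.94,"dz": 0.24,"wx": 0,"wy": 0,"wz": 0,"fingers": 1},
  ],
)

```text
clock: 13.1
eef_pos: [414.2, 314.2, 77.1]
eef_rot: [-3.141, -0.001, -3.072]
wrist_force: [0.5, -0.1, -0.5]
finger_gap: 0.3
finger_force: 0.0
```

```bash
python3 - <<'E'
from h import *
S=camera("side")
P=lambda x,y,yaw,pts:np.array([[x+np.cos(yaw)*a-np.sin(yaw)*b,y+np.sin(yaw)*a+np.cos(yaw)*b,c] for a,b,c in pts])
o=[(1,1),(1,-1),(-1,-1),(-1,1)]
im=S["image"].copy();big=cv2.resize(im[190:350,220:400],(675,600),interpolation=2)
q=(proj(S,P(478,370.2,.071,[(75*a,60*b,77) for a,b in o]))+.5-[220,190])*3.75
cv2.polylines(big,[q.astype(np.int32)],True,(255,0,0),1)
cv2.imwrite("pics/g.png",big[:,:,::-1])
E
```

```text
(no output)
```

View pics/g.png

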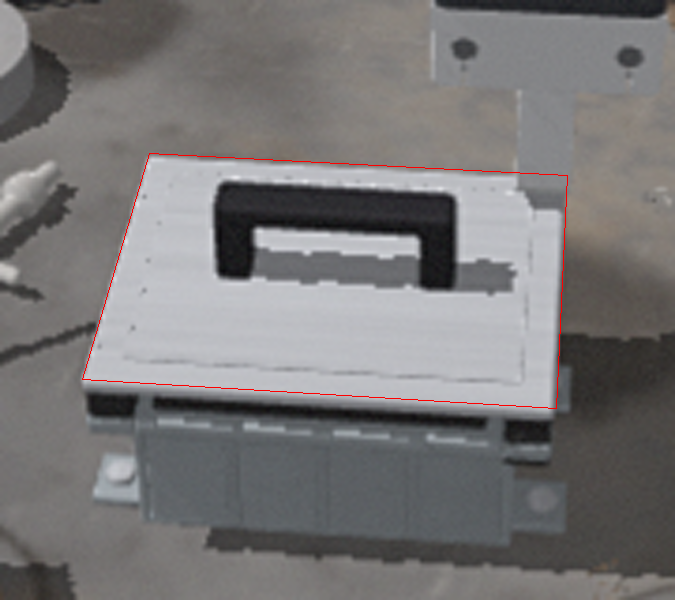

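servo_tool(
  motion=[
    {"dx": 0,"dy": 0,"dz": 0.02,"wx": 0,"wy": 0,"wz": 0,"fingers": 1},
    {"dx": 0,"dy": 0,"dz": 0.04,"wx": 0,"wy": 0,"wz": 0,"fingers": 1},
    {"dx": 0,"dy": 0,"dz": 0.06,"wx": 0,"wy": 0,"wz": 0,"fingers": 1},
    {"dx": 0,"dy": 0,"dz": 0.08,"wx": 0,"wy": 0,"wz": 0,"fingers": 1},
    {"dx": 0,"dy": 0,"dz": 0.09,"wx": 0,"wy": 0,"wz": 0,"fingers": 1},
    {"dx": 0,"dy": 0,"dz": 0.09,"wx": 0,"wy": 0,"wz": 0,"fingers": 1},
    {"dx": 0,"dy": 0,"dz": 0.09,"wx": 0,"wy": 0,"wz": 0,"fingers": 1},
  ],
)

```text
clock: 13.85
eef_pos: [414.6, 314.3, 69.7]
eef_rot: [3.141, 0.0, -3.073]
wrist_force: [-3.5, -0.6, 8.9]
finger_gap: 0.6
finger_force: 4.2
```

servo_tool(
  motion=[
    {"dx": 0,"dy": 0,"dz": 0.01,"wx": 0,"wy": 0,"wz": 0,"fingers": 1},
    {"dx": 0,"dy": 0,"dz": 0.02,"wx": 0,"wy": 0,"wz": 0,"fingers": 1},
    {"dx": 0,"dy": 0,"dz": 0.02,"wx": 0,"wy": 0,"wz": 0,"fingers": 1},
    {"dx": 0,"dy": 0,"dz": 0.02,"wx": 0,"wy": 0,"wz": 0,"fingers": 1},
  ],
)

```text
clock: 14.25
eef_pos: [414.7, 314.4, 69.2]
eef_rot: [3.141, 0.001, -3.073]
wrist_force: [-11.9, -4.7, 27.9]
finger_gap: 0.4
finger_force: 14.5
```

servo_tool(
  motion=[
    {"dx": 0,"dy": 0,"dz": -0.1,"wx": 0,"wy": 0,"wz": 0,"fingers": 1},
    {"dx": 0,"dy": 0,"dz": -0.35,"wx": 0,"wy": 0,"wz": 0,"fingers": 1},
    {"dx": -0.4,"dy": 0,"dz": -0.36,"wx": 0,"wy": 0,"wz": 0,"fingers": 1},
  ],
)

```text
clock: 14.55
eef_pos: [453.8, 317.8, 106.3]
eef_rot: [3.14, 0.003, -3.07]
wrist_force: [0.3, 0.5, 0.5]
finger_gap: 0.5
finger_force: 0.0
```

servo_tool(
  motion=[
    {"dx": -0.3,"dy": 0,"dz": 0,"wx": 0,"wy": 0,"wz": 0,"fingers": 1},
    {"dx": -0.7,"dy": 0,"dz": 0,"wx": 0,"wy": 0,"wz": 0,"fingers": 1},
    {"dx": -0.94,"dy": 0,"dz": 0,"wx": 0,"wy": 0,"wz": 0,"fingers": 1},
    {"dx": -0.94,"dy": 0,"dz": 0.06,"wx": 0,"wy": 0,"wz": 0,"fingers": 1},
    {"dx": -0.94,"dy": 0,"dz": 0.12,"wx": 0,"wy": 0,"wz": 0,"fingers": 1},
    {"dx": -0.94,"dy": 0,"dz": 0.18,"wx": 0,"wy": 0,"wz": 0,"fingers": 1},
    {"dx": -0.94,"dy": 0,"dz": 0.24,"wx": 0,"wy": 0,"wz": 0,"fingers": 1},
    {"dx": -0.94,"dy": 0,"dz": 0.24,"wx": 0,"wy": 0,"wz": 0,"fingers": 1},
  ],
)

```text
clock: 15.35
eef_pos: [547.4, 323.1, 78.1]
eef_rot: [-3.141, -0.001, -3.072]
wrist_force: [0.6, -0.6, 0.1]
finger_gap: 0.4
finger_force: 0.0
```

servo_tool(
  motion=[
    {"dx": 0,"dy": 0,"dz": 0.02,"wx": 0,"wy": 0,"wz": 0,"fingers": 1},
    {"dx": 0,"dy": 0,"dz": 0.04,"wx": 0,"wy": 0,"wz": 0,"fingers": 1},
    {"dx": 0,"dy": 0,"dz": 0.06,"wx": 0,"wy": 0,"wz": 0,"fingers": 1},
    {"dx": 0,"dy": 0,"dz": 0.08,"wx": 0,"wy": 0,"wz": 0,"fingers": 1},
    {"dx": 0,"dy": 0,"dz": 0.1,"wx": 0,"wy": 0,"wz": 0,"fingers": 1},
    {"dx": 0,"dy": 0,"dz": 0.1,"wx": 0,"wy": 0,"wz": 0,"fingers": 1},
    {"dx": 0,"dy": 0,"dz": 0.1,"wx": 0,"wy": 0,"wz": 0,"fingers": 1},
  ],
)

```text
clock: 16.05
eef_pos: [548.7, 323.1, 69.9]
eef_rot: [3.141, 0.001, -3.073]
wrist_force: [-0.8, -1.3, 5.3]
finger_gap: 0.6
finger_force: 2.9
```

servo_tool(
  motion=[
    {"dx": 0,"dy": 0,"dz": 0.01,"wx": 0,"wy": 0,"wz": 0,"fingers": 1},
    {"dx": 0,"dy": 0,"dz": 0.015,"wx": 0,"wy": 0,"wz": 0,"fingers": 1},
    {"dx": 0,"dy": 0,"dz": 0.015,"wx": 0,"wy": 0,"wz": 0,"fingers": 1},
    {"dx": 0,"dy": 0,"dz": 0.015,"wx": 0,"wy": 0,"wz": 0,"fingers": 1},
  ],
)

```text
clock: 16.45
eef_pos: [548.8, 323.1, 69.5]
eef_rot: [3.141, 0.002, -3.073]
wrist_force: [-4.5, -4.7, 14.1]
finger_gap: 0.0
finger_force: 7.5
```

servo_tool(
  motion=[
    {"dx": 0,"dy": 0,"dz": 0.01,"wx": 0,"wy": 0,"wz": 0,"fingers": 1},
    {"dx": 0,"dy": 0,"dz": 0.015,"wx": 0,"wy": 0,"wz": 0,"fingers": 1},
    {"dx": 0,"dy": 0,"dz": 0.015,"wx": 0,"wy": 0,"wz": 0,"fingers": 1},
    {"dx": 0,"dy": 0,"dz": 0.015,"wx": 0,"wy": 0,"wz": 0,"fingers": 1},
  ],
)

```text
clock: 16.85
eef_pos: [548.9, 323.2, 69.2]
eef_rot: [3.141, 0.003, -3.073]
wrist_force: [-9.2, -7.5, 25.7]
finger_gap: 0.4
finger_force: 13.2
```

servo_tool(
  motion=[
    {"dx": 0,"dy": 0,"dz": -0.1,"wx": 0,"wy": 0,"wz": 0,"fingers": 1},
    {"dx": 0,"dy": 0,"dz": -0.35,"wx": 0,"wy": 0,"wz": 0,"fingers": 1},
    {"dx": 0,"dy": 0.1,"dz": -0.36,"wx": 0,"wy": 0,"wz": 0,"fingers": 1},
  ],
)

```text
clock: 17.15
eef_pos: [549.0, 333.3, 105.3]
eef_rot: [3.14, 0.005, -3.074]
wrist_force: [-0.8, -0.2, -0.4]
finger_gap: 0.2
finger_force: 0.0
```

servo_tool(
  motion=[
    {"dx": 0,"dy": 0.3,"dz": 0,"wx": 0,"wy": 0,"wz": 0,"fingers": 1},
    {"dx": 0,"dy": 0.7,"dz": 0,"wx": 0,"wy": 0,"wz": 0,"fingers": 1},
    {"dx": 0,"dy": 0.94,"dz": 0,"wx": 0,"wy": 0,"wz": 0,"fingers": 1},
    {"dx": 0,"dy": 0.94,"dz": 0.06,"wx": 0,"wy": 0,"wz": 0,"fingers": 1},
    {"dx": 0,"dy": 0.94,"dz": 0.12,"wx": 0,"wy": 0,"wz": 0,"fingers": 1},
    {"dx": 0,"dy": 0.94,"dz": 0.18,"wx": 0,"wy": 0,"wz": 0,"fingers": 1},
    {"dx": 0,"dy": 0.94,"dz": 0.22,"wx": 0,"wy": 0,"wz": 0,"fingers": 1},
    {"dx": 0,"dy": 0.94,"dz": 0.22,"wx": 0,"wy": 0,"wz": 0,"fingers": 1},
  ],
)

```text
clock: 17.95
eef_pos: [541.2, 426.0, 79.2]
eef_rot: [-3.141, -0.001, -3.074]
wrist_force: [-0.8, -0.3, -0.7]
finger_gap: 0.5
finger_force: 0.0
```

servo_tool(
  motion=[
    {"dx": 0,"dy": 0,"dz": 0.02,"wx": 0,"wy": 0,"wz": 0,"fingers": 1},
    {"dx": 0,"dy": 0,"dz": 0.04,"wx": 0,"wy": 0,"wz": 0,"fingers": 1},
    {"dx": 0,"dy": 0,"dz": 0.06,"wx": 0,"wy": 0,"wz": 0,"fingers": 1},
    {"dx": 0,"dy": 0,"dz": 0.08,"wx": 0,"wy": 0,"wz": 0,"fingers": 1},
    {"dx": 0,"dy": 0,"dz": 0.1,"wx": 0,"wy": 0,"wz": 0,"fingers": 1},
    {"dx": 0,"dy": 0,"dz": 0.12,"wx": 0,"wy": 0,"wz": 0,"fingers": 1},
    {"dx": 0,"dy": 0,"dz": 0.12,"wx": 0,"wy": 0,"wz": 0,"fingers": 1},
    {"dx": 0,"dy": 0,"dz": 0.12,"wx": 0,"wy": 0,"wz": 0,"fingers": 1},
  ],
)

```text
clock: 18.75
eef_pos: [541.7, 426.9, 69.3]
eef_rot: [3.141, 0.002, -3.073]
wrist_force: [-1.2, -2.7, 9.3]
finger_gap: 0.6
finger_force: 4.4
```

servo_tool(
  motion=[
    {"dx": 0,"dy": 0,"dz": 0.01,"wx": 0,"wy": 0,"wz": 0,"fingers": 1},
    {"dx": 0,"dy": 0,"dz": 0.02,"wx": 0,"wy": 0,"wz": 0,"fingers": 1},
    {"dx": 0,"dy": 0,"dz": 0.02,"wx": 0,"wy": 0,"wz": 0,"fingers": 1},
    {"dx": 0,"dy": 0,"dz": 0.02,"wx": 0,"wy": 0,"wz": 0,"fingers": 1},
  ],
)

```text
clock: 19.15
eef_pos: [541.8, 426.9, 69.1]
eef_rot: [3.141, 0.002, -3.073]
wrist_force: [-7.4, -7.6, 22.8]
finger_gap: 0.4
finger_force: 11.3
```

servo_tool(
  motion=[
    {"dx": 0,"dy": 0,"dz": -0.1,"wx": 0,"wy": 0,"wz": 0,"fingers": 1},
    {"dx": 0,"dy": 0,"dz": -0.4,"wx": 0,"wy": 0,"wz": 0,"fingers": 1},
    {"dx": 0,"dy": 0,"dz": -0.8,"wx": 0,"wy": 0,"wz": 0,"fingers": 1},
    {"dx": 0,"dy": 0,"dz": -1,"wx": 0,"wy": 0,"wz": 0,"fingers": 1},
    {"dx": 0,"dy": 0,"dz": -1,"wx": 0,"wy": 0,"wz": 0,"fingers": 1},
    {"dx": 0,"dy": 0,"dz": -1,"wx": 0,"wy": 0,"wz": 0,"fingers": 1},
  ],
)

```text
clock: 19.75
eef_pos: [540.9, 426.8, 165.2]
eef_rot: [-3.141, -0.0, -3.073]
wrist_force: [-0.2, 0.5, -0.7]
finger_gap: 0.2
finger_force: 0.0
```

```bash
python3 - <<'E'
from h import *
S=camera("side")
P=lambda x,y,yaw,pts:np.array([[x+np.cos(yaw)*a-np.sin(yaw)*b,y+np.sin(yaw)*a+np.cos(yaw)*b,c] for a,b,c in pts])
o=[(1,1),(1,-1),(-1,-1),(-1,1)]
im=S["image"].copy();big=cv2.resize(im[190:350,220:400],(675,600),interpolation=2)
q=(proj(S,P(478,370.2,.071,[(75*a,60*b,70) for a,b in o]))+.5-[220,190])*3.75
cv2.polylines(big,[q.astype(np.int32)],True,(255,0,0),1)
cv2.imwrite("pics/i.png",big[:,:,::-1])
E
```

```text
(no output)
```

View pics/i.png

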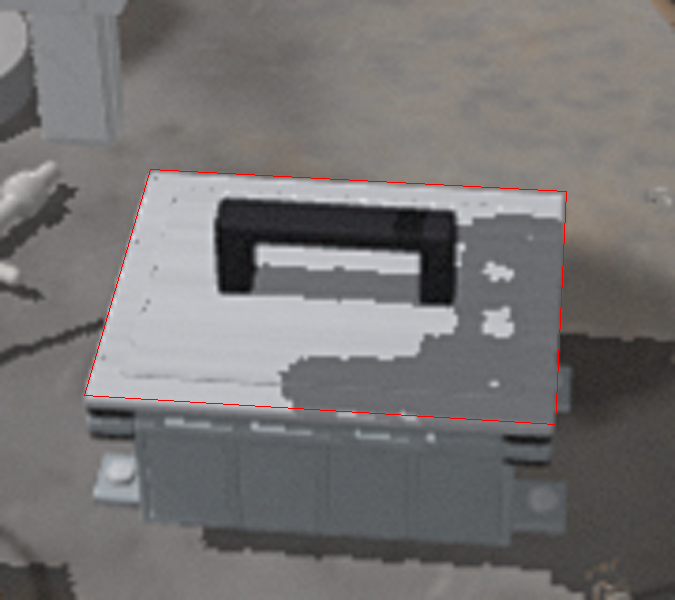

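The picture shows the lid's outline lying on the one predicted for a sealed lid, with corners at (150,170), (566,191), (554,424) and (85,395). The plate is flat, all four presses met a hard stop, and the gripper is clear.

```bash
python3 -c "
from cell import *
print(sign_off())"
```

```text
the job is handed in; nothing more can be done
None
```

The lid is on the box and was pressed down one corner at a time until each corner reached a hard stop. The last picture shows it flat at the sealed height, the gripper was clear of it, and I handed the job in at about 20 s; sign-off returned no verdict.

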